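# Set the nest width with the thumbwheel

### The arm

A 7-joint arm with a two-finger parallel gripper is mounted at the origin on the work surface. World frame = base frame: x ahead of the robot, y to its left, z up, the work surface at z = 0. Lengths are in mm, angles in rad, forces in N, time in s.
With the tool pointing down it reaches from about 425 to 1025 mm from the base axis. Payload 3.6 kg.
Tool frame: the origin (TCP) lies midway between the tips of the shut fingers; the grasp point (between the pads) lies 19 mm behind it (bot.pinch_z is the z of the grasp point in the tool frame, in mm); z points along the fingers, y is the line along which they close (so a half turn about z gives the same grasp; the last joint's range is limited). The gripper opens to 85 mm and grips with 20 to 120 N. Pads are 22 mm wide; open, the fingers measure 114 mm over their backs; the gripper's body (76 mm by 85 mm) begins 54 mm behind the grasp point. The pads swing forward as they close: fully open they stand 13 mm farther back than shut.
Start: joints at [1.107, 0.591, 0.048, 1.609, -0.033, 0.943, -0.034], TCP at [262.038, -675.993, 231.302] pointing down, gripper open.
Joint ranges: [-2.69, 2.69], [-0.47, 2.24], [-1.27, 1.36], [0.19, 2.51], [-1.53, 4.68], [0.08, 2.07], [-3.09, 3.09]. Speed limits (rad/s): [2.57, 2.57, 3.14, 3.14, 3.14, 3.14, 3.14].

### API

Orientations are given as a unit quaternion [x, y, z, w].
In Python, from workcell import telemetry, cams, bot gives the robot as it stands. The module is installed in compiled form; this text tells all that it offers.
- The arm moves only by the tool servo_tool, never from a script. Its argument "moves" is a list of rows, each a list of 7 numbers: the shift along the world's x, y, z in cm, then the turn, a rotation vector about the world's x, y, z in degrees, then the finger opening in cm, from 0 to 8.54. In form: [[x, y, z, ax, ay, az, jaw], ...]. A call has 1 to 8 rows; each row is the pose to reach, as a shift and turn from the pose commanded when the call began; what a row does not reach only later rows make up. A row lasts 1/12 s, in which the tool goes at most 41.7 mm and 7.16 degrees, less where a joint would pass 70% of its speed; a pose out of reach is approached as far as the arm can. A call with a gripper value outside its range is refused whole. The fingers move at their own pace and stop on an object; "force" is the grip in N (left out, the last holds). Time passes only in rows, so rows that repeat a pose let the fingers close. It gives the time, the measured TCP pose, the force, the opening and the grip force at its end, in the units of the state.
- telemetry.state(): the state, without advancing time (a new reading comes with each control period).
- cams.capture(name): name is "scene" or "side" or "wrist"; returns a dict with "frame" (420x560x3 uint8, red, green, blue), "range_z" (420x560 float32, mm along the optical axis (not along the pixel's ray), 0 where there is no reading), "fovy" (degrees; the focal length in pixels is half the picture's height over the tangent of half this angle, whatever the lens; pixels are square), "cx", "cy" (the principal point, pixels), "R" (3x3) and "t" (3): a world point X has camera coordinates R X + t; the wrist camera has in their place "hand_eye" (4x4, takes a point from camera to tool coordinates, whose origin is the TCP and whose axes are the flange's). Camera axes: x right, y down, z forward; pixel columns grow to the right and rows downward; lengths in mm; the calibration is good to about 2 mm. A picture is of the moment at which its call begins: read the wrist's pose just before it.
- bot.sign_off(): hands the job in; it is judged then, once.
The state is a dict: "time": time; "qpos": joint angles; "dq": joint speeds; "tau": joint torques, N m; "ee_pos": TCP position; "tcp_rot": TCP orientation; "contact_force": force on the tool from outside, world axes, zero at the start; "ft_torque": the same for the moment, N m; "gripper_width": finger opening in mm; "grip_force": force on a finger pad.
Only numpy, scipy, OpenCV 4.12 (cv2) and the standard library are available. Lean on these libraries where they do the work, as an engineer would, in place of code of your own. Each camera call takes 0.05 s, during which the arm holds its last target. There are 200 camera calls.

### The job

Set the width of the work nest for the next batch: roll the knurled thumbwheel with light strokes of a fingertip over its top until the moving jaw has closed in so far that its pointer stands exactly opposite the gauge mark on the scale strip, then take the hand away. Move the jaw only by the wheel, never by pushing the jaw or the mark, and do not pinch or force the wheel. Leave the start button and all the parts and tools lying about where they are.

Things in the scene. Friction and masses are not known exactly. Their poses are not given: they have to be found in the camera images.
- fixture: the work nest: dark steel base plate 260 x 360 x 12 mm fixed to the table (x -110 to 150, y -150 to 210 mm about the origin, on the table surface, z up). Over it a sprung aluminium deck carries a rail, two steel jaws, a black scale strip and the thumbwheel. Jaw travel is along y. Fixed jaw: x -2 to 72, y 86 to 114, top at z 80 mm. Moving jaw: same x, on its -y side, top 77 mm
- wheel_top (a point): top of the thumbwheel's rim when not pressed: fixed point at nest x -60, y 0, 104 mm above the table; axes as the nest's. Wheel: knurled steel disc, 60 mm diameter, 22 mm wide, axle level along nest x, between two cheek plates (52 mm long in y, 42 mm over both in x, tops at z 89 mm), so 15 mm of rim stands out. The jaw's rack bar beside it (x -34 to -22) tops at z 90 mm
- wheel (a joint): wheel angle, rad, 0 to 7, growing as its top rolls to nest +y; this closes the jaw, 7.5 mm per rad (1 mm per 4 mm of rim, so several strokes); back opens it. The whole deck is sprung: pressed on the wheel it sinks up to 8 mm, about 3 N at first, then 1.2 N per mm. Turning takes 2 to 3 N along the rim, by friction: 3 to 5 mm of sink grips well. It stays where left. Never over 40 N
- jaw (a joint): travel of the moving jaw, m, growing towards nest +y (closing the gap). Range 0 to 0.0525
- jaw_pointer (a point): the end, top face, of the moving jaw's pointer: an aluminium blade 4 mm wide that sticks out 34 mm from the jaw along nest +x, over the scale strip, 50 mm above the table. Moves with the jaw; axes as the nest's
- gauge_mark (a point): end, top face, of the gauge mark: a clamped aluminium blade 4 mm wide on a steel block on the scale strip, pointing to nest -x at the jaw's pointer, 50 mm above the table. When set, the two blades are in line, 1 mm apart end to end: same nest y. At the start it is 10 to 40 mm ahead (+y) of the pointer; axes as the nest's
- start (a joint): the round green start button, 40 mm across, on its white box at the left of the table, 80 mm high; value is how far it is pressed, m. Leave alone
- module_a: loose socket module, red and grey plastic, 46 x 23 x 26 mm, lying on the nest's base plate; origin at its underside. Leave in place
- module_b: same kind of module, lying on the table beside the nest. Leave in place
- module_c: same kind of module, on the table to the right. Leave in place
- pin: steel pin gauge, 20 mm diameter, 50 mm tall, standing on the table at the nest's +y side; origin at its foot. Leave in place
- driver: screwdriver with black handle lying on the table at the right. Leave in place
- tape: roll of green tape, 90 mm across, 18 mm high, flat on the table at the left. Leave in place
- jar: clear screw-top jar, 56 mm diameter, 75 mm tall, standing at the left. Leave in place

How it is judged:
By the outcome, as a careful person would: the job done as asked, in the order asked, and still so for the second after the job is handed in, with the robot touching nothing.
It also fails if it takes over 58 s, if anything falls off the work surface, if the arm or the gripper's body presses on something with over 40 N, if the wrist force passes 120 N, or if a joint passes its speed limit or range.

## Working session

There is one attempt and no reset: what is moved stays moved. The work goes in short steps, Python scripts to look and compute and a tool call to move; the robot and the scene stay as the last step left them, time stands still between calls to the robot, and variables do not carry over. Pictures are saved under pics/ and viewed, at most 10 in all, crops included, and the job is handed in when it is done.

Besides the shell and the picture viewer there is one more tool, called after ">>>" as name(argument=value, ...), one argument or row to a line, values as JSON. servo_tool: Moves the arm, as the interface text tells. Its arguments: {"type":"object","properties":{"moves":{"type":"array"},"force":{"type":"number"}},"required":["moves"]}

```bash
mkdir -p pics; cat > h.py <<'E'
import numpy as np, cv2
from workcell import telemetry, cams, bot
from scipy.spatial.transform import Rotation as Rn
def cap(n):
    s=telemetry.state(); c=cams.capture(n); f=210/np.tan(np.radians(c['fovy'])/2)
    if 'R' in c: R=np.array(c['R']);t=np.array(c['t']); Rc=R.T; o=-R.T@t
    else:
        H=np.array(c['hand_eye']); q=Rn.from_quat(s['tcp_rot']).as_matrix()
        Rc=q@H[:3,:3]; o=q@H[:3,3]+np.array(s['ee_pos'])
    c.update(f=f,Rc=Rc,o=o); return c
def ray(c,u,v): return c['Rc']@np.array([(u-c['cx'])/c['f'],(v-c['cy'])/c['f'],1])
def onz(c,u,v,z):
    d=ray(c,u,v); return c['o']+d*(z-c['o'][2])/d[2]
def dep(c,u,v): return c['o']+ray(c,u,v)*c['range_z'][int(v),int(u)]
def proj(c,X):
    p=c['Rc'].T@(np.array(X)-c['o']); return c['f']*p[:2]/p[2]+[c['cx'],c['cy']]
def save(c,n): cv2.imwrite('pics/'+n,c['frame'][:,:,::-1])
E
python3 - <<'E'
from h import *
import pickle
for n in ['scene','side']:
    c=cap(n); save(c,n+'0.png'); pickle.dump(c,open(n+'0.pkl','wb')); print(n,c['o'],c['f'])
s=telemetry.state(); print(s['time'],s['tcp_rot'],s['ee_pos'],s['gripper_width'])
E
```

```text
scene [1080.07233973  734.12290669 1159.52449787] 540.6595874690039
side [341.25475196 924.61344097 847.02636523] 445.6001757787391
0.1 [ 9.82945921e-01  1.83891892e-01 -2.35928609e-04 -1.01614949e-03] [ 261.78840516 -675.26330387  230.22989161] 85.29971251992393
```

View pics/scene0.png

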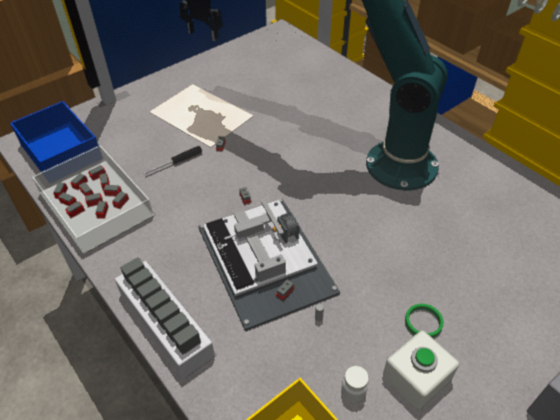

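View pics/side0.png

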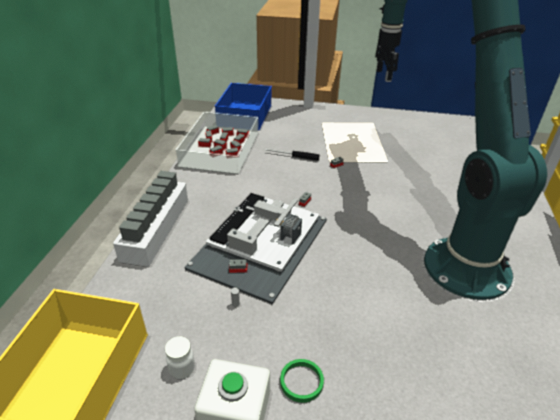

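The scene view shows the nest at about (265,260). Its +y edge runs (245,325)–(338,292), the black scale strip is at (228,250) on the +x side and the wheel at (288,228). In the side view the wheel is at (290,230) and module_a at (237,266).

```bash
python3 - <<'E'
from h import *
import pickle
c=pickle.load(open('scene0.pkl','rb'))
A=onz(c,338,292,12);B=onz(c,245,325,12);C=onz(c,200,228,12)
print(A,B,C,np.linalg.norm(A-B),np.linalg.norm(B-C))
ex=(B-A)/np.linalg.norm(B-A); ey=(B-C)/np.linalg.norm(B-C); print(ex,ey)
print('wheel depth',[dep(c,u,v) for u,v in((288,222),(290,228))])
o=A+110*ex-210*ey; print('origin',o,'wheeltop',o-60*ex)
im=cv2.resize(c['frame'][180:340,180:360],None,fx=4,fy=3.75,interpolation=cv2.INTER_CUBIC)
cv2.imwrite('pics/crop.png',im[:600,:,::-1])
E
```

```text
[484.12516615 227.5610965   12.        ] [722.81322934 154.38311292  12.        ] [ 635.01920591 -173.11119533   12.        ] 249.65377783800105 339.05797806456866
[ 0.95607631 -0.29311787  0.        ] [0.25893514 0.96589471 0.        ]
wheel depth [array([481.21963017,  26.35852712, 101.17700751]), array([481.91802904,  35.47526618,  85.91571141])]
origin [534.91718205  -7.51975882  12.        ] wheeltop [477.55260334  10.06731337  12.        ]
```

View pics/crop.png

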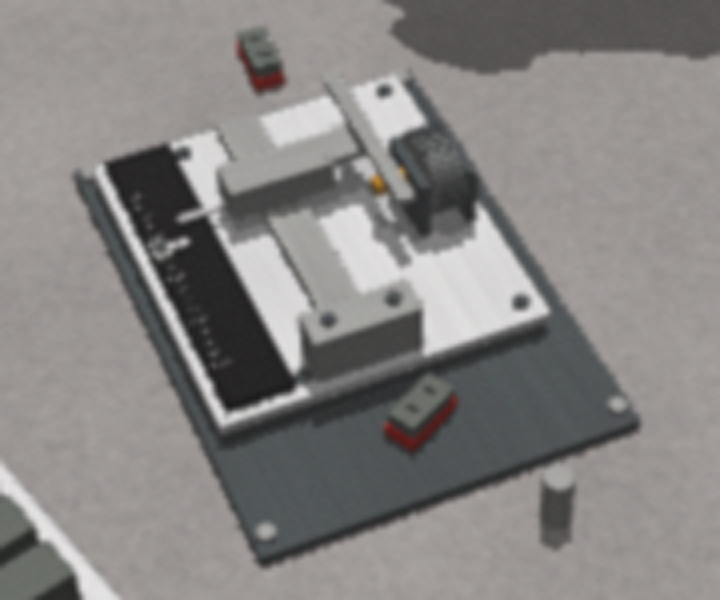

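The crop shows the layout clearly. Pointer tip is near crop (180,217), the gauge mark near (185,243) and the wheel near (440,160), with module_a, the pin and the base corners all visible.

```bash
python3 - <<'E'
from h import *
import pickle
c=pickle.load(open('scene0.pkl','rb'))
k=lambda x,y:(180+x/4-.4,180+y/3.75-.4)
P=np.array([onz(c,*k(*p),12)[:2] for p in((638,422),(263,560),(80,178))])
N=np.array([(-110,210),(150,210),(150,-150)])
M,s=cv2.estimateAffinePartial2D(N.astype(np.float32),P.astype(np.float32))
print(M,np.degrees(np.arctan2(M[1,0],M[0,0])),np.hypot(M[0,0],M[1,0]))
print('wheel',M@[-60,0,1],M@[0,0,1])
d=[dep(c,*k(x,y)) for x,y in((410,132),(430,140),(450,150),(330,90),(180,217),(185,243))];print(np.round(d,1))
w=cap('wrist');print(w['hand_eye'],w['f'],w['cx'],w['cy'])
E
```

```text
[[ 9.43855950e-01  2.59342778e-01  5.31826176e+02]
 [-2.59342778e-01  9.43855950e-01  3.62003086e+00]] -15.363969587399582 0.9788374379242112
wheel [475.19481946  19.18059753] [531.82617643   3.62003086]
[[437.4 -51.3  31.6]
 [473.   12.8 103.3]
 [467.9  27.1 101.7]
 [486.  -77.5  89. ]
 [615.  -78.   43.7]
 [627.5 -54.1  46.9]]
[[-2.93805203e-04 -9.47428585e-01 -3.19967170e-01  8.34038976e+01]
 [ 9.99998849e-01 -7.54608589e-04  1.31617529e-03  1.19140368e+00]
 [-1.48843207e-03 -3.19966415e-01  9.47427716e-01 -1.42430067e+02]
 [ 0.00000000e+00  0.00000000e+00  0.00000000e+00  1.00000000e+00]] 312.63715282362267 281.50895447615807 212.1751602336786
```

>>> servo_tool(
  moves=[
    [1.5,3.9,0.5,0,0,-2,0],
    [3,7.8,1,0,0,-4,0],
    [4.5,11.7,1.5,0,0,-6,0],
    [6,15.6,2,0,0,-8,0],
    [7.5,19.5,2.5,0,0,-10,0],
    [9,23.4,3,0,0,-12,0],
    [10.5,27.3,3.5,0,0,-14,0],
    [12,31.2,4,0,0,-16,0],
  ],
  force=20,
)

```text
time: 0.82
ee_pos: [381.0, -365.0, 271.0]
tcp_rot: [0.999, 0.044, -0.0, -0.0]
contact_force: [0.1, 0.3, 0.5]
gripper_width: -0.2
grip_force: 0.0
```

>>> servo_tool(
  moves=[
    [1.6,3.7,0,0,0,-2.5,0],
    [3.2,7.4,0,0,0,-5,0],
    [4.8,11.1,0,0,0,-7.5,0],
    [6.4,14.8,0,0,0,-10,0],
    [8,18.5,0,0,0,-12.5,0],
    [9.6,22.2,0,0,0,-15,0],
    [11.2,25.9,0,0,0,-17.5,0],
    [12.8,29.6,0,0,0,-20.4,0],
  ],
)

```text
time: 1.48
ee_pos: [509.0, -69.2, 270.9]
tcp_rot: [0.991, -0.133, -0.0, 0.0]
contact_force: [1.1, -0.5, -0.5]
gripper_width: -0.1
grip_force: 0.0
```

>>> servo_tool(
  moves=[
    [0.5,2,0,0,0,0,0],
    [0.5,2.5,0,0,0,0,0],
    [0.5,2.5,0,0,0,0,0],
  ],
)

```text
time: 1.73
ee_pos: [513.8, -43.8, 270.6]
tcp_rot: [0.992, -0.13, -0.0, -0.0]
contact_force: [-0.1, -0.5, -0.0]
gripper_width: 0.2
grip_force: 0.0
```

```bash
python3 - <<'E'
from h import *
import pickle
c=cap('wrist'); save(c,'w1.png'); pickle.dump(c,open('w1.pkl','wb')); s=telemetry.state();print(s['ee_pos'],s['tcp_rot'],s['time'])
E
```

```text
[513.34089778 -46.05305588 270.63448797] [ 9.91296419e-01 -1.31647520e-01 -4.85259570e-04  3.21943803e-04] 1.7833
```

View pics/w1.png

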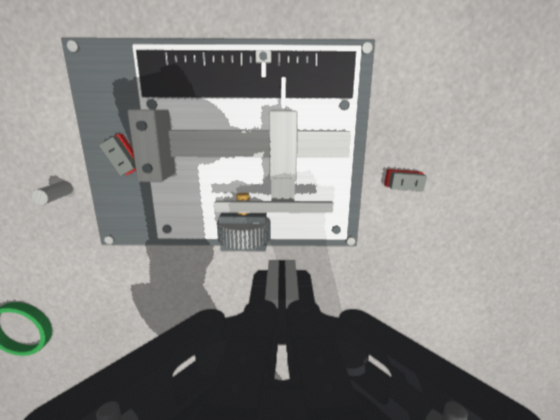

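The wrist view shows the pointer blade's end at (283,78), the mark's end at (264,77), the wheel at (244,232), and base corners at (63,38), (375,40), (358,247) and (100,246). Image left is nest +y.

```bash
cat >> h.py <<'E'
def blade(c,u0,v0,v1,w=14):
    g=cv2.cvtColor(c['frame'],cv2.COLOR_RGB2GRAY).astype(float)[v0:v1,u0-w:u0+w+1]
    g=np.clip(g-90,0,None); x=np.arange(u0-w,u0+w+1)
    return [(round((r@x)/r.sum(),2) if r.sum()>50 else None) for r in g]
E
python3 - <<'E'
from h import *
import pickle
c=pickle.load(open('w1.pkl','rb'))
P=np.array([onz(c,*p,12)[:2] for p in((63,38),(375,40),(358,247),(100,246))])
N=np.array([(150,210),(150,-150),(-110,-150),(-110,210)])
M,s=cv2.estimateAffinePartial2D(N.astype(np.float32),P.astype(np.float32))
print(M,np.degrees(np.arctan2(M[1,0],M[0,0])),np.hypot(M[0,0],M[1,0]));print((N@M[:,:2].T+M[:,2]-P).round(1))
print('wheel',M@[-60,0,1]); np.save('M.npy',M)
print('wheel from z104 mid',onz(c,244,218,104),onz(c,244,249,90))
v=[(u,v) for v in(66,70,74,80,84,90,96) for u in [0]]
print('mark',blade(c,264,66,80,8)); print('ptr',blade(c,283,74,104,8))
print(np.round(dep(c,283,90),1),np.round(dep(c,264,70),1))
p=onz(c,283,78,50);m=onz(c,264,77,50)
A=cv2.invertAffineTransform(M); print(A@[*p[:2],1],A@[*m[:2],1])
E
```

```text
[[ 9.58204423e-01  2.60773749e-01  5.31696208e+02]
 [-2.60773749e-01  9.58204423e-01 -6.28152898e+00]] -15.224240507221939 0.9930552168106159
[[-0.4  0.7]
 [-0.6 -1.2]
 [ 1.   0.5]
 [-0.4 -4.4]]
wheel [474.20394232   9.36489596]
wheel from z104 mid [497.971307    0.5085474 104.       ] [457.82424586  14.55617299  90.        ]
mark [np.float64(263.21), np.float64(263.21), np.float64(263.2), np.float64(263.2), np.float64(263.2), np.float64(263.21), np.float64(263.21), np.float64(263.21), np.float64(263.21), np.float64(263.2), np.float64(263.13), np.float64(263.18), None, None]
ptr [None, None, None, np.float64(283.13), np.float64(283.14), np.float64(283.15), np.float64(283.16), np.float64(283.16), np.float64(283.11), np.float64(283.04), np.float64(283.02), np.float64(283.02), np.float64(283.02), np.float64(283.01), np.float64(282.99), np.float64(282.96), np.float64(282.93), np.float64(282.92), np.float64(282.91), np.float64(282.9), np.float64(282.92), np.float64(282.92), np.float64(282.92), np.float64(283.29), np.float64(283.4), np.float64(283.36), np.float64(283.41), np.float64(283.39), np.float64(283.34), np.float64(283.4)]
[610.9 -72.1  49.2] [635.2 -57.7  50.3]
[106.39887718 -42.96035089] [107.29514851 -22.49496997]
```

>>> servo_tool(
  moves=[
    [-1.4,1.4,-3,0,0,0,0],
    [-2.8,2.8,-6,0,0,0,0],
    [-4.3,4.1,-9,0,0,0,0],
    [-4.3,4.1,-12,0,0,0,0],
    [-4.3,4.1,-15,0,0,0,0],
    [-4.3,4.1,-15.8,0,0,0,0],
    [-4.3,4.1,-15.8,0,0,0,0],
    [-4.3,4.1,-15.8,0,0,0,0],
  ],
)

```text
time: 2.45
ee_pos: [471.2, -6.6, 113.3]
tcp_rot: [0.991, -0.134, 0.0, 0.0]
contact_force: [-0.1, -0.4, -0.5]
gripper_width: -0.4
grip_force: 0.0
```

>>> servo_tool(
  moves=[
    [0,0,-0.4,0,0,0,0],
    [0,0,-0.8,0,0,0,0],
    [0,0,-1.0,0,0,0,0],
    [0,0,-1.0,0,0,0,0],
  ],
)

```text
time: 2.78
ee_pos: [471.1, -5.1, 103.3]
tcp_rot: [0.991, -0.132, 0.0, -0.0]
contact_force: [-0.8, 0.2, 0.2]
gripper_width: -0.2
grip_force: 0.0
```

>>> servo_tool(
  moves=[
    [0,0,-0.2,0,0,0,0],
    [0,0,-0.4,0,0,0,0],
    [0,0,-0.4,0,0,0,0],
  ],
)

```text
time: 3.03
ee_pos: [471.4, -5.1, 99.3]
tcp_rot: [0.991, -0.132, 0.0, -0.0]
contact_force: [-0.6, -0.4, 6.1]
gripper_width: 0.2
grip_force: 2.8
```

>>> servo_tool(
  moves=[
    [0.13,0.48,-0.1,0,0,0,0],
    [0.26,0.96,-0.1,0,0,0,0],
    [0.39,1.45,-0.1,0,0,0,0],
    [0.52,1.93,-0.1,0,0,0,0],
    [0.65,2.4,-0.2,0,0,0,0],
    [0.73,2.7,-0.3,0,0,0,0],
    [0.73,2.7,-0.3,0,0,0,0],
  ],
)

```text
time: 3.62
ee_pos: [478.9, 22.6, 96.8]
tcp_rot: [0.991, -0.132, 0.001, -0.0]
contact_force: [-1.2, 0.3, 11.3]
gripper_width: -0.2
grip_force: 5.4
```

```bash
python3 - <<'E'
from h import *
import pickle
b=pickle.load(open('side0.pkl','rb')); c=cap('side')
M=np.load('M.npy')
g=lambda q:cv2.cvtColor(q['frame'],cv2.COLOR_RGB2GRAY).astype(float)
# motion of moving jaw: wrist view first, then side
jx=lambda y:proj(c,[*(M@[35,y,1]),77])
print(jx(-43),jx(-33))
p=np.round(jx(-43)).astype(int); r=16
T=b['frame'][p[1]-r:p[1]+r,p[0]-r:p[0]+r]; print(c['frame'].shape)
w=cap('wrist'); save(w,'w2.png')
im=np.hstack([cv2.resize(q['frame'][180:280,180:340],None,fx=2.4,fy=2.4) for q in(b,c)])
cv2.imwrite('pics/s2.png',im[:,:,::-1])
E
```

```text
[266.7764024  204.76155517] [265.16151994 206.667131  ]
(420, 560, 3)
```

View pics/s2.png

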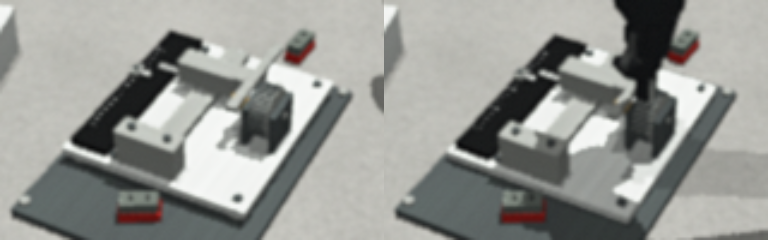

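The side crop pair (before on the left, now on the right) shows the fingertip on the wheel and the jaw slightly advanced, with nothing else touched. I'll do a second stroke and then look from above.

>>> servo_tool(
  moves=[
    [0,0,0.8,0,0,0,0],
    [0,0,1.6,0,0,0,0],
    [-0.35,-1.4,1.6,0,0,0,0],
    [-0.73,-2.7,1.6,0,0,0,0],
    [-0.73,-2.7,1.0,0,0,0,0],
    [-0.73,-2.7,0.4,0,0,0,0],
    [-0.73,-2.7,0.15,0,0,0,0],
    [-0.73,-2.7,0.15,0,0,0,0],
  ],
)

```text
time: 4.38
ee_pos: [471.0, -5.7, 97.1]
tcp_rot: [0.991, -0.133, -0.0, 0.001]
contact_force: [-1.0, -4.1, 7.2]
gripper_width: 0.0
grip_force: 4.4
```

>>> servo_tool(
  moves=[
    [0.13,0.48,0,0,0,0,0],
    [0.26,0.96,0,0,0,0,0],
    [0.39,1.45,0,0,0,0,0],
    [0.52,1.93,0,0,0,0,0],
    [0.65,2.4,0,0,0,0,0],
    [0.73,2.7,0,0,0,0,0],
    [0.73,2.7,0,0,0,0,0],
  ],
)

```text
time: 4.97
ee_pos: [479.1, 23.8, 97.8]
tcp_rot: [0.991, -0.131, 0.001, -0.001]
contact_force: [-0.9, 1.1, 9.8]
gripper_width: 0.4
grip_force: 4.8
```

>>> servo_tool(
  moves=[
    [0,0,1,0,0,0,0],
    [0,0,3,0,0,0,0],
    [0.6,-1.4,6.5,0,0,0,0],
    [1.4,-2.8,10,0,0,0,0],
    [2.2,-4.2,13.5,0,0,0,0],
    [3.4,-6,16,0,0,0,0],
    [3.4,-6,16,0,0,0,0],
    [3.4,-6,16,0,0,0,0],
  ],
)

```text
time: 5.63
ee_pos: [513.6, -38.6, 259.0]
tcp_rot: [0.991, -0.133, 0.002, -0.0]
contact_force: [-0.2, 0.5, -0.5]
gripper_width: 0.0
grip_force: 0.0
```

```bash
cat >> h.py <<'E'
def gap(pu=None,tag=None):
    c=cap('wrist'); M=np.load('M.npy')
    if tag: save(c,tag)
    g=cv2.cvtColor(c['frame'],cv2.COLOR_RGB2GRAY).astype(float)
    A=cv2.invertAffineTransform(M)
    # rectify z=50 plane around blades: 0.25 mm/px, nest x rows 80..125, nest y -60..0
    xs=np.arange(80,128,.25); ys=np.arange(-60,0,.25); Y,X=np.meshgrid(ys,xs)
    W=np.stack([M[0,0]*X+M[0,1]*Y+M[0,2],M[1,0]*X+M[1,1]*Y+M[1,2],np.full(X.shape,50.)],-1)
    p=(W-c['o'])@c['Rc']; u=c['f']*p[...,0]/p[...,2]+c['cx']; v=c['f']*p[...,1]/p[...,2]+c['cy']
    r=cv2.remap(g.astype(np.float32),u.astype(np.float32),v.astype(np.float32),cv2.INTER_LINEAR)
    return c,r,xs,ys
def cen(r,xs,ys,x0,x1,th=110):
    q=r[(xs>=x0)&(xs<=x1)].mean(0); w=np.clip(q-th,0,None)
    k=int(np.argmax(w)); s=slice(max(0,k-14),k+15)
    return (w[s]@ys[s])/w[s].sum(), q.max()
E
python3 - <<'E'
from h import *
c,r,xs,ys=gap(tag='w3.png'); print(telemetry.state()['ee_pos'],telemetry.state()['time'])
print('ptr',cen(r,xs,ys,90,96),cen(r,xs,ys,97,103),'mark',cen(r,xs,ys,109,112),cen(r,xs,ys,112,115))
cv2.imwrite('pics/r3.png',cv2.resize(r,None,fx=2.5,fy=2.5))
E
```

```text
[511.77227659 -37.57331948 257.31914901] 5.6833
ptr (np.float64(-27.736470871811456), np.float32(243.97235)) (np.float64(-27.643610628102692), np.float32(243.685)) mark (np.float64(-21.724530922200668), np.float32(242.26788)) (np.float64(-21.723600618293627), np.float32(243.75038))[ WARN:0@0.565] global loadsave.cpp:1063 imwrite_ Unsupported depth image for selected encoder is fallbacked to CV_8U.
```

View pics/r3.png

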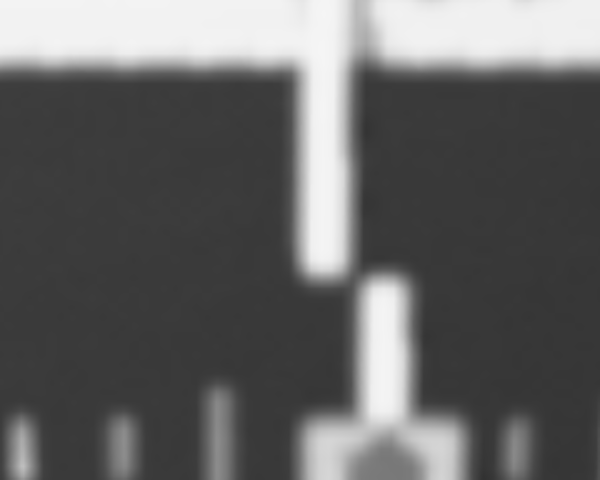

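The rectified view shows the pointer (x≈325, ends y≈280) and the mark (x≈385). The remaining gap is about 5.9 mm, so each stroke moved roughly 7.3 mm. Next is a stroke of about 21 mm.

>>> servo_tool(
  moves=[
    [-1.4,1.3,-3.5,0,0,0,0],
    [-2.8,2.6,-7,0,0,0,0],
    [-4,3.7,-10.5,0,0,0,0],
    [-4,3.7,-13.5,0,0,0,0],
    [-4,3.7,-14.8,0,0,0,0],
    [-4,3.7,-14.8,0,0,0,0],
    [-4,3.7,-15.4,0,0,0,0],
    [-4,3.7,-15.9,0,0,0,0],
  ],
)

```text
time: 6.35
ee_pos: [470.2, -0.3, 98.3]
tcp_rot: [0.991, -0.132, -0.002, 0.0]
contact_force: [-4.7, 0.6, 11.7]
gripper_width: 0.2
grip_force: 6.0
```

>>> servo_tool(
  moves=[
    [0,0,0,0,0,0,0],
    [0.13,0.48,0,0,0,0,0],
    [0.26,0.96,0,0,0,0,0],
    [0.39,1.45,0,0,0,0,0],
    [0.5,1.83,0,0,0,0,0],
    [0.55,2.03,0,0,0,0,0],
    [0.55,2.03,0,0,0,0,0],
    [0.55,2.03,0,0,0,0,0],
  ],
)

```text
time: 7.02
ee_pos: [475.6, 19.7, 99.4]
tcp_rot: [0.991, -0.132, -0.002, 0.0]
contact_force: [-4.2, 0.9, 9.3]
gripper_width: 0.0
grip_force: 4.3
```

>>> servo_tool(
  moves=[
    [0,0,1,0,0,0,0],
    [0,0,3,0,0,0,0],
    [0.6,-1.4,6.5,0,0,0,0],
    [1.4,-2.8,10,0,0,0,0],
    [2.2,-4.2,13.5,0,0,0,0],
    [3.5,-5.7,16,0,0,0,0],
    [3.5,-5.7,16,0,0,0,0],
    [3.5,-5.7,16,0,0,0,0],
  ],
)

```text
time: 7.68
ee_pos: [514.6, -38.6, 261.2]
tcp_rot: [0.991, -0.133, 0.003, -0.0]
contact_force: [0.2, 0.8, -0.7]
gripper_width: 0.1
grip_force: 0.0
```

>>> servo_tool(
  moves=[
    [0,0,0,0,0,0,0],
    [0,0,0,0,0,0,0],
    [0,0,0,0,0,0,0],
  ],
)

```text
time: 7.93
ee_pos: [511.1, -36.8, 257.0]
tcp_rot: [0.991, -0.132, -0.002, 0.0]
contact_force: [-0.5, 0.3, -0.5]
gripper_width: -0.2
grip_force: 0.0
```

```bash
python3 - <<'E'
from h import *
c,r,xs,ys=gap(tag='w4.png'); print(telemetry.state()['ee_pos'],telemetry.state()['time'])
print('ptr',cen(r,xs,ys,90,96),cen(r,xs,ys,97,103),'mark',cen(r,xs,ys,109,112),cen(r,xs,ys,112,115))
cv2.imwrite('pics/r4.png',cv2.resize(r,None,fx=2.5,fy=2.5).astype(np.uint8))
E
```

```text
[511.36515079 -36.95377276 257.15505568] 7.9833
ptr (np.float64(-22.495203643878614), np.float32(243.9375)) (np.float64(-22.53773811735148), np.float32(243.7154)) mark (np.float64(-21.695530220354975), np.float32(242.4798)) (np.float64(-21.681531340560813), np.float32(243.9345))
```

>>> servo_tool(
  moves=[
    [-1.4,1.6,-3.5,0,0,0,0],
    [-2.8,3.2,-7,0,0,0,0],
    [-3.7,4.4,-10.5,0,0,0,0],
    [-3.7,4.4,-13.5,0,0,0,0],
    [-3.7,4.4,-14.5,0,0,0,0],
    [-3.7,4.4,-14.5,0,0,0,0],
    [-3.7,4.4,-14.5,0,0,0,0],
    [-3.7,4.4,-14.5,0,0,0,0],
  ],
)

```text
time: 8.65
ee_pos: [477.2, 5.9, 114.6]
tcp_rot: [0.991, -0.133, 0.001, -0.0]
contact_force: [0.0, 0.4, 0.2]
gripper_width: -0.1
grip_force: 0.0
```

>>> servo_tool(
  moves=[
    [0,0,-0.4,0,0,0,0],
    [0,0,-0.8,0,0,0,0],
    [0,0,-1.2,0,0,0,0],
    [0,0,-1.35,0,0,0,0],
    [0,0,-1.35,0,0,0,0],
    [0,0,-1.35,0,0,0,0],
  ],
)

```text
time: 9.15
ee_pos: [476.8, 6.1, 100.8]
tcp_rot: [0.991, -0.133, 0.001, -0.0]
contact_force: [-0.6, -0.1, 7.7]
gripper_width: 0.1
grip_force: 3.5
```

>>> servo_tool(
  moves=[
    [0.02,0.08,0,0,0,0,0],
    [0.04,0.16,0,0,0,0,0],
    [0.06,0.24,0,0,0,0,0],
    [0.09,0.34,0,0,0,0,0],
    [0.09,0.34,0,0,0,0,0],
    [0.09,0.34,0,0,0,0,0],
  ],
)

```text
time: 9.65
ee_pos: [477.6, 8.8, 100.9]
tcp_rot: [0.991, -0.133, 0.001, 0.0]
contact_force: [-1.2, -3.1, 7.5]
gripper_width: -0.1
grip_force: 3.5
```

>>> servo_tool(
  moves=[
    [0,0,1,0,0,0,0],
    [0,0,3,0,0,0,0],
    [0.6,-1.4,6.5,0,0,0,0],
    [1.4,-2.8,10,0,0,0,0],
    [2.4,-3.8,13.5,0,0,0,0],
    [3.6,-4.8,15.8,0,0,0,0],
    [3.6,-4.8,15.8,0,0,0,0],
    [3.6,-4.8,15.8,0,0,0,0],
  ],
)

```text
time: 10.32
ee_pos: [513.9, -39.0, 260.0]
tcp_rot: [0.991, -0.133, 0.002, -0.0]
contact_force: [-0.5, 1.0, 0.3]
gripper_width: 0.1
grip_force: 0.0
```

>>> servo_tool(
  moves=[
    [0,0,0,0,0,0,0],
    [0,0,0,0,0,0,0],
    [0,0,0,0,0,0,0],
  ],
)

```text
time: 10.57
ee_pos: [510.9, -37.7, 256.5]
tcp_rot: [0.991, -0.132, -0.002, 0.0]
contact_force: [-1.0, -0.5, -0.3]
gripper_width: 0.2
grip_force: 0.0
```

```bash
python3 - <<'E'
from h import *
c,r,xs,ys=gap(tag='w5.png'); print(telemetry.state()['ee_pos'],telemetry.state()['time'])
print('ptr',cen(r,xs,ys,90,96),cen(r,xs,ys,97,103),cen(r,xs,ys,102,106),'mark',cen(r,xs,ys,109,112),cen(r,xs,ys,112,115))
cv2.imwrite('pics/r5.png',cv2.resize(r,None,fx=2.5,fy=2.5).astype(np.uint8))
E
```

```text
[511.19867608 -37.80504381 256.58990664] 10.6167
ptr (np.float64(-21.87130310972189), np.float32(243.76485)) (np.float64(-21.808077865517873), np.float32(243.85625)) (np.float64(-21.863436987516717), np.float32(242.53401)) mark (np.float64(-21.659079712772357), np.float32(242.14093)) (np.float64(-21.691335542827428), np.float32(243.78192))
```

View pics/r5.png

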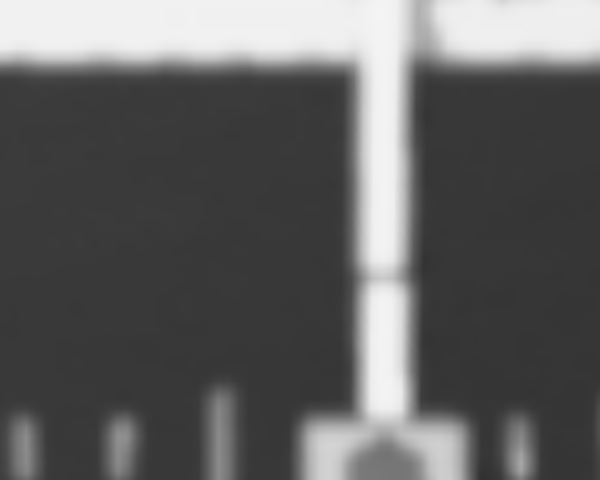

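Now the blades look in line, with about 0.15 mm perhaps left. I'll take a closer look before finishing.

>>> servo_tool(
  moves=[
    [3.5,-0.5,-1,0,0,0,0],
    [7,-1,-3,0,0,0,0],
    [10.7,-1.5,-5,0,0,0,0],
    [10.7,-1.5,-8.5,0,0,0,0],
    [10.7,-1.5,-12,0,0,0,0],
    [10.7,-1.5,-13.5,0,0,0,0],
    [10.7,-1.5,-13.5,0,0,0,0],
    [10.7,-1.5,-13.5,0,0,0,0],
  ],
)

```text
time: 11.28
ee_pos: [618.4, -53.0, 121.4]
tcp_rot: [0.991, -0.132, -0.002, 0.0]
contact_force: [0.7, -0.9, 1.0]
gripper_width: 0.2
grip_force: 0.0
```

>>> servo_tool(
  moves=[
    [0,0,0,0,0,0,0],
    [0,0,0,0,0,0,0],
    [0,0,0,0,0,0,0],
  ],
)

```text
time: 11.53
ee_pos: [620.7, -53.4, 124.7]
tcp_rot: [0.991, -0.132, 0.002, -0.0]
contact_force: [-0.9, 0.0, 0.4]
gripper_width: -0.1
grip_force: 0.0
```

```bash
python3 - <<'E'
from h import *
c,r,xs,ys=gap(tag='w6.png'); print(telemetry.state()['ee_pos'],telemetry.state()['time'])
q=[cen(r,xs,ys,x,x+1)[0] for x in range(86,118)]
for x,y in zip(range(86,118),q): print(x,round(y,2),end='; ')
m=(ys>-30)&(ys<-14)
# edge based: half-level crossings
for x in range(90,118,2):
    p=r[(xs>=x)&(xs<x+1)].mean(0); h=150; i=np.where(p>h)[0]
    a=np.interp(h,[p[i[0]-1],p[i[0]]],[ys[i[0]-1],ys[i[0]]]);b=np.interp(-h,[-p[i[-1]],-p[i[-1]+1]],[ys[i[-1]],ys[i[-1]+1]]) if i[-1]+1<len(p) else np.nan
    print('\n',x,round(a,2),round(b,2),end='')
cv2.imwrite('pics/r6.png',cv2.resize(r,None,fx=2.5,fy=2.5).astype(np.uint8))
E
```

```text
[620.51132451 -53.39275803 124.52483174] 11.5833
86 -58.0; 87 -58.0; 88 -22.5; 89 -22.32; 90 -21.78; 91 -21.71; 92 -21.7; 93 -21.7; 94 -21.7; 95 -21.68; 96 -21.68; 97 -21.68; 98 -21.68; 99 -21.68; 100 -21.69; 101 -21.69; 102 -21.69; 103 -21.67; 104 -21.53; 105 -21.26; 106 -21.28; 107 -21.57; 108 -21.63; 109 -21.61; 110 -21.6; 111 -21.59; 112 -21.59; 113 -21.59; 114 -21.59; 115 -21.59; 116 -21.59; 117 -21.59; 
 90 -24.32 -19.35
 92 -24.03 -19.4
 94 -24.04 -19.39
 96 -24.04 -19.33
 98 -24.03 -19.33
 100 -24.03 -19.36
 102 -24.02 -19.34
 104 -23.85 -19.37
 106 -22.55 -19.75Traceback (most recent call last):
  File "<stdin>", line 9, in <module>
IndexError: index 0 is out of bounds for axis 0 with size 0
```

The close view puts pointer and mark within 0.1 mm. I'll take the hand away and hand in.

>>> servo_tool(
  moves=[
    [0,0,3,0,0,0,0],
    [0,0,6,0,0,0,0],
    [0,0,9,0,0,0,0],
    [0,0,12,0,0,0,0],
    [0,0,12,0,0,0,0],
    [0,0,12,0,0,0,0],
  ],
)

```text
time: 12.08
ee_pos: [621.2, -53.5, 246.2]
tcp_rot: [0.991, -0.132, 0.003, -0.0]
contact_force: [-0.6, -0.3, -0.2]
gripper_width: 0.2
grip_force: 0.0
```

```bash
python3 -c "
from workcell import bot; print(bot.sign_off())"
```

```text
the job is handed in; nothing more can be done
None
```

The pointer now stands opposite the gauge mark to about 0.1 mm by the last camera measurement; I set it with four light strokes on the wheel, withdrew the hand and handed the job in at about 12 s.

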